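Take a transmitted-light exposure from the microscope console

ROBOT

A 6-joint arm with a two-finger parallel gripper is mounted at the origin on a cart in front of the work surface, level with it; the furniture and walls round the work are solid. World frame = base frame: x ahead of the robot, y to its left, z up, the work surface at z = 0. Lengths are in mm, angles in degrees, forces in N, time in s.
With the tool pointing down it reaches from about 325 to 925 mm from the base axis. Payload 3.1 kg.
Tool frame: the origin (TCP) lies at the very end of the fingers, on their centre line; the grasp point (between the pads) lies grasp_offset behind it (grasp_offset is the distance from the TCP to the grasp point, in mm); z points along the fingers, y is the line along which they close (so a half turn about z gives the same grasp; the last joint's range is limited). The gripper opens to 85 mm and grips with 20 to 120 N. Pads are 22 mm wide; open, the fingers measure 114 mm over their backs; the gripper's body (76 mm by 85 mm) begins 54 mm behind the grasp point. The pads swing forward as they close: fully open they stand 13 mm farther back than shut.
Start: joints at [64.618, 12.427, 92.441, -0, 75.132, -6.429], TCP at [202.982, 591.133, 231.3] pointing down, gripper open.
Joint ranges: [-157.48, 157.48], [-44.54, 120.13], [17.64, 146.25], [-64.5, 244.5], [7.68, 150.69], [-147.95, 147.95]. Speed limits (degrees/s): [159.86, 159.86, 180, 180, 180, 180].

INTERFACE

Orientations are given as [roll, pitch, yaw] about the fixed x, y, z axes, in that order (R = Rz(yaw) Ry(pitch) Rx(roll)).
In Python, from station import * gives the robot as it stands. Calls block until the motion is done:
- goto(position, orientation): joint-space move of the TCP to a pose.
- move_l(position, attitude=None, speed=150): straight line of the TCP; attitude=None keeps the orientation; speed is the mean speed in mm/s.
- move_j(angles): joint-space move.
- grip(opening, squeeze=None): finger opening in mm; squeeze is the grip in N (None keeps the last); returns when the fingers have stopped.
- wait(seconds).
- solve_ik(position, orientation): joint angles nearest the present ones, or None.
- get_obs(): the state.
- get_image(name): name is "side" or "top"; returns the picture (480x640x3 uint8, red, green, blue); there is no depth.
- get_calibration(name): a dict with "fx", "fy", "cx", "cy" (pixels), "D" ([k1, k2, p1, p2, k3] as OpenCV has them; the pictures are not rectified), "R" (3x3) and "t" (3): a world point X has camera coordinates R X + t. Camera axes: x right, y down, z forward; pixel columns grow to the right and rows downward; lengths in mm; the calibration is good to about 2 mm. A picture is of the moment at which its call begins. get_calibration takes no time and is no camera call.
A pose or a line that the arm cannot do raises Unreachable and nothing moves.
- sign_off(): hands the job in; it is judged then, once.
Trained networks look in the newest picture that a camera, given by its name, has taken for a name from the list of things; names that differ only in an ending like _2 or _b are one class to them, and where a whole thing is asked for, a point or a joint stands for the part that bears it (a point fixed in the world has none). Each returns a list of dicts, best first, with "score" (0 to 1); they miss things now and then, are a little off and sometimes report something else, mostly with a low value. They report only what shows in the picture. A call takes as long as a camera call. They do not tell look-alikes from the thing itself.
- spot_in(name, camera): "extent" ([centre column, centre row, width, height] in pixels, round what is visible of it).
- regions_of(name, camera): "region" (480x640 bool, what is visible of it) and "extent" ([centre column, centre row, width, height] in pixels, round what is visible of it).
The state is a dict: "t": time; "joint_pos": joint angles; "qvel": joint speeds; "effort": joint torques, N m; "tcp_pos": TCP position; "ee_rot": TCP orientation; "wrist_force": force on the tool from outside, world axes, zero at the start; "moment": the same for the moment, N m; "grip_width": finger opening in mm; "grip_force": force on a finger pad.
Only numpy, scipy, OpenCV 4.12 (cv2) and the standard library are available. Lean on these libraries where they do the work, as an engineer would, in place of code of your own. Each camera call takes 0.05 s, during which the arm holds its last target. There are 200 camera calls.

TASK

On the small microscope console, working with the fingertips only (fingers best kept closed), switch on the red rocker by pressing its raised far end (the end with the white dot), then press the yellow lamp key fully down so that it stays in, then press the green shutter button fully down for a moment and let it spring back. Keep to that order and leave the blue lamp key up. Nothing is to be picked up: leave the vial, beaker and cover-slip box beside the console undisturbed.

Things in the scene. Friction and masses are not known exactly. Their poses are not given: they have to be found in the camera images.
- console: grey square tray, 160 x 160 x 12 mm, fixed to the bench, lying level; origin at the centre of its underside, x away from its front edge (roughly away from the robot), y left, z up. On it stand four white square modules, 64 x 64 x 24 mm, in a 2 x 2 pattern with 72 mm between centres (tops at z = 36 mm); which control is in which place varies, but all modules are turned like the tray. All controls stand proud of the module tops even when pressed
- rocker_press (a point): middle of the raised far half of the red rocker (the half toward the console's +x, marked with a white dot; the near half has a black dot), on its upper face, where to press; about 49 mm above the bench when off, 44 mm when on. The rocker is 28 mm wide (console y) and about 48 mm long (console x), its two halves forming a shallow V over a pivot that lies 14 mm toward console -x from this point; the far half slopes up by 0.36 rad when off and lies level when on
- rocker (a joint): angle of the red rocker (rad): about 0 off (up to 0.04 at the start), 0.36 fully on, far end down. It stays where it is left; takes about 3.5 N at the far half
- key_yellow_top (a point): centre of the upper face of the yellow square key, 28 x 28 mm, 48 mm above the bench when up; points up
- key_yellow (a joint): travel of the yellow lamp key (m): 0 up (up to 0.001 at the start), 0.007 fully down. It latches: stays where it is pushed; takes about 3 N
- key_blue_top (a point): centre of the upper face of the blue square key, 28 x 28 mm, 48 mm above the bench: not to be pressed
- key_blue (a joint): travel of the blue lamp key (m): about 0 up, 0.007 fully down; must stay up
- button_green_top (a point): centre of the upper face of the round green shutter button, 30 mm across, 48 mm above the bench when up; points up
- button_green (a joint): travel of the green button (m): 0 up, 0.007 fully down; a spring pushes it back up, 1.5 N at the top to 5 N fully down
- vial_mid (a point): centre (half-way up) of a loose small glass vial with a red cap, 19 mm across, 52 mm tall, standing to the right of the console; to be left standing where it is
- beaker_mid (a point): centre (half-way up) of a loose empty glass beaker, 45 mm across, 55 mm tall, standing behind the console; to be left standing where it is
- slips_mid (a point): centre of a loose small flat white and red carton (cover slips), 48 x 48 x 18 mm, lying to the right of the console; to be left standing where it is
Not all that is in view belongs to the job. Several things look just like the part that bears vial_mid: the one meant starts farthest to the robot's left.

How it is judged (in metres and radians):
On the way, in this order (a step that is already met when the one before it is completed fails the run):
1. the red rocker is switched on (value of joint rocker above 0.26 rad), for 0.1 s.
2. then the yellow key is pressed in, with the rocker on (value of joint rocker above 0.26 rad and value of joint key_yellow above 0.0045 m), for 0.1 s.
3. then the green button is pressed down, with rocker and yellow key still on (all of step 2 and value of joint button_green above 0.0045 m), for 0.1 s.
At the end, for the whole second after the job is handed in: The rocker is on (over 0.26 rad), the yellow key is in (over 4.5 mm), the blue key is still up (under 2.5 mm), the green button has sprung back (under 1.5 mm), and vial, beaker and carton stand within 20 mm of where they were, upright to 0.2 rad (all of step 2 and value of joint key_blue below 0.0025 m and value of joint button_green below 0.0015 m and distance of each of vial_mid, beaker_mid, slips_mid from where it was at the start of the episode below 0.02 m and angle between each of vial_mid, beaker_mid, slips_mid's own z axis and vertical below 0.2 rad); the robot touches nothing.
It fails at once if the yellow key is pressed before the rocker is on (value of joint key_yellow above 0.0035 m and value of joint rocker below 0.2 rad).
It fails at once if the green button is pressed before the yellow key is in (value of joint button_green above 0.0035 m and value of joint key_yellow below 0.004 m).
It fails at once if the blue key is pressed (value of joint key_blue above 0.0035 m).
It fails at once if a loose thing is lifted, carried or shoved (20 mm) (distance of any of vial_mid, beaker_mid, slips_mid from where it was at the start of the episode above 0.02 m).
It also fails if it takes over 38 s, if anything falls off the work surface, if the arm or the gripper's body presses on something with over 40 N, if the wrist force passes 120 N, or if a joint passes its speed limit or range.

## Working session

There is one attempt and no reset: what is moved stays moved. The work goes in short steps, each a Python script; the robot and the scene stay as the last script left them, time stands still between calls to the robot, and variables do not carry over. Pictures are saved under pics/ and viewed, at most 10 in all, crops included, and the job is handed in when it is done.

```bash
mkdir -p pics
cat > h.py <<'E'
from station import *
import numpy as np, cv2
def ray(cam,u,v):
    c=get_calibration(cam);K=np.array([[c["fx"],0,c["cx"]],[0,c["fy"],c["cy"]],[0,0,1]])
    n=cv2.undistortPoints(np.array([[[u,v]]],float),K,np.array(c["D"],float))[0,0]
    R=np.array(c["R"]);t=np.array(c["t"]);return -R.T@t, R.T@np.array([n[0],n[1],1])
def at_z(cam,u,v,z):
    o,d=ray(cam,u,v);return o+d*(z-o[2])/d[2]
def proj(cam,P):
    c=get_calibration(cam);K=np.array([[c["fx"],0,c["cx"]],[0,c["fy"],c["cy"]],[0,0,1]])
    return cv2.projectPoints(np.array(P,float).reshape(-1,3),cv2.Rodrigues(np.array(c["R"],float))[0],np.array(c["t"],float),K,np.array(c["D"],float))[0][:,0]
def save(cam,n):
    im=get_image(cam);cv2.imwrite(f"pics/{n}.png",np.ascontiguousarray(im[:,:,::-1]));return im
E
python3 - <<'E'
from h import *
np.set_printoptions(precision=1,suppress=True)
for cam in("top","side"):
    save(cam,cam+"1")
    c=get_calibration(cam);R=np.array(c["R"]);print(cam,-R.T@np.array(c["t"]))
    for n,z in(("rocker_press",46),("key_yellow_top",48),("key_blue_top",48),("button_green_top",48),("vial_mid",26),("beaker_mid",27),("slips_mid",9),("console",24)):
        for r in regions_of(n,cam)[:4]:
            m=r["region"].astype(np.uint8);M=cv2.moments(m,True)
            if M["m00"]<1: continue
            u,v=M["m10"]/M["m00"],M["m01"]/M["m00"]
            print(n,round(r["score"],2),np.array(r["extent"]),np.array([u,v]),at_z(cam,u,v,z)[:2], cv2.minAreaRect(cv2.findNonZero(m))[2])
print(get_obs()["t"])
E
```

```text
top [ 452.  -356.4  927.6]
rocker_press 0.73 [283.6 242.9  21.7  30.7] [283.5 241.6] [ 482.4 -302.2] 14.620874404907227
key_yellow_top 0.69 [314.1 290.2  18.5  17.2] [312.9 290.9] [ 396.2 -357.1] 14.03624439239502
key_blue_top 0.68 [274.4 279.4  15.6  12.9] [273.9 281.1] [ 411.7 -287.6] 14.03624439239502
button_green_top 0.18 [292.8 194.2  27.9  30.3] [291.3 194. ] [ 567.8 -313.4] 45.0
vial_mid 0.55 [368.5 260.5  10.2   7.3] [369.4 258.5] [ 456.7 -458.8] 90.0
beaker_mid 0.95 [291.1 192.9  22.5  24.3] [291.2 194.1] [ 570.4 -312.3] 90.0
beaker_mid 0.74 [311.8 290.   16.7  13.2] [312.1 290.5] [ 395.6 -355.7] 14.03624439239502
slips_mid 0.79 [366.1 303.5  27.9  29.4] [366.  303.2] [ 373.5 -456.5] 6.709836959838867
slips_mid 0.31 [284.  243.   19.3  32.8] [283.9 241.4] [ 484.  -300.7] 13.240518569946289
console 0.97 [297.4 265.1 104.7 101.5] [299.8 264.9] [ 441.4 -331.9] 13.760785102844238
side [  246.6 -1141.1   351.7]
rocker_press 0.75 [278.  229.5  31.7   9.4] [279.8 229.5] [ 478.7 -312.8] 76.50426483154297
key_yellow_top 0.53 [232.2 250.9  20.5  10.9] [232.3 250. ] [ 391.8 -372.9] 90.
[... 187 characters left out ...]
5.   15.6  46.7] [350.9 303.1] [ 497.3 -546.5] 90.0
vial_mid 0.66 [291.5 283.   12.8  35.3] [294.7 280.3] [ 455.2 -457. ] 90.0
vial_mid 0.64 [309.4 304.4  15.1  42.4] [308.8 305.6] [ 448.3 -533.1] 90.0
beaker_mid 0.91 [332.2 233.   26.7  41. ] [333.5 232.3] [ 568.1 -308.5] 90.0
beaker_mid 0.72 [231.9 235.2  19.2  10. ] [231.7 233.2] [ 417.  -246.5] 81.8698959350586
beaker_mid 0.22 [283.  248.5  22.   12.4] [282.1 246.3] [ 474.9 -334.7] 90.0
slips_mid 0.91 [234.5 300.8  39.4  34.5] [233.5 302.8] [ 371.8 -457.1] 81.57302856445312
slips_mid 0.33 [293.1 282.3  17.9  40.6] [294.1 281.2] [ 464.4 -424. ] 90.0
console 0.64 [260.3 264.8 119.8  49.5] [258.3 272.6] [ 418.2 -409.5] 86.26860046386719
0.9
```

View pics/top1.png

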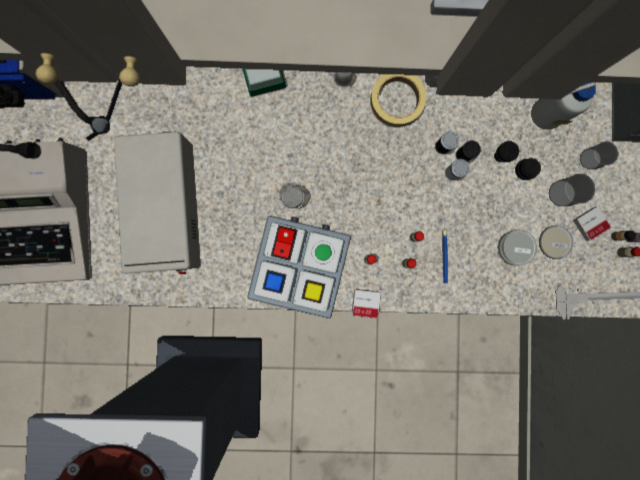

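View pics/side1.png

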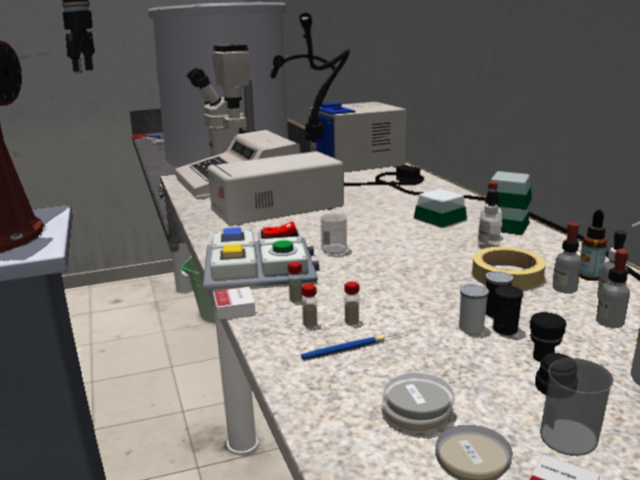

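The top view shows the console with the red rocker at (284,243), white dot to the far side. Green is at (323,252), blue at (273,282) and yellow at (314,292), so console yaw is about -13°. The beaker is behind it at (292,195), and the vial meant is the leftmost one at (371,259). The side view agrees. The network missed green in the top view (it reported the beaker), so I'll fit the layout to colour centroids.

```bash
cat > fit.py <<'E'
from h import *
from scipy.optimize import least_squares
np.set_printoptions(precision=1,suppress=True)
im=cv2.cvtColor(cv2.imread("pics/top1.png"),cv2.COLOR_BGR2HSV)
W={}
for n,(u0,v0),(a,b) in(("yellow",(314,292),(22,38)),("blue",(273,282),(100,130)),("green",(323,252),(50,85))):
    m=cv2.inRange(im,(a,120,60),(b,255,255));k=np.zeros_like(m);k[v0-16:v0+17,u0-16:u0+17]=1;m*=k
    M=cv2.moments(m,True);W[n]=at_z("top",M["m10"]/M["m00"],M["m01"]/M["m00"],47)[:2]
    print(n,M["m00"],M["m10"]/M["m00"],M["m01"]/M["m00"],W[n])
L={"yellow":(-36,-36),"blue":(-36,36),"green":(36,-36)}
def T(p,q):
    c,s=np.cos(p[2]),np.sin(p[2]);return np.array([p[0]+c*q[0]-s*q[1],p[1]+s*q[0]+c*q[1]])
r=least_squares(lambda p:np.concatenate([T(p,L[n])-W[n] for n in L]),[440,-332,-.23],x_scale=[1,1,.01])
p=r.x;print("fit",p[:2],np.degrees(p[2]),"res",r.fun)
P={n:[*T(p,L[n]),48] for n in L};P["rocker"]=[*T(p,(50,36)),49]
for n in P:print(n,np.array(P[n]),"top",proj("top",P[n])[0],"side",proj("side",P[n])[0])
print("tray corners",proj("top",[[*T(p,q),12] for q in((80,80),(80,-80),(-80,-80),(-80,80))]).ravel())
import json;json.dump({"P":{n:list(map(float,P[n])) for n in P},"yaw":float(np.degrees(p[2]))},open("p.json","w"))
o=get_obs();print(o["tcp_pos"],o["ee_rot"],o["wrist_force"])
for y in(0,180):
    print(y,[solve_ik([P[n][0],P[n][1],z],[180,0,np.degrees(p[2])+y]) for n,z in(("rocker",43),("yellow",150))])
E
python3 fit.py
```

```text
yellow 270.0 313.03333333333336 291.2 [ 395.6 -357.5]
blue 269.0 273.73234200743497 281.63197026022306 [ 410.7 -287.2]
green 186.0 322.8494623655914 251.90322580645162 [ 466.  -372.9]
fit [ 438.4 -330. ] -12.208745897961057 res [-0.1 -0.1  0.1  0.  -0.   0.1]
yellow [ 395.6 -357.6   48. ] top [313.1 291.3] side [232.6 246. ]
blue [ 410.8 -287.2   48. ] top [273.7 281.6] side [232.5 229.2]
green [ 465.9 -372.8   48. ] top [322.8 251.9] side [283.1 242.4]
rocker [ 494.8 -305.4   49. ] top [285.4 234.6] side [288.3 224.8]
tray corners [267.4 214.2 351.1 234.9 330.5 318.9 246.1 298.3]
[203.  591.1 231.3] [-180.    0.  161.] [-1.   0.7  0. ]
0 [array([-38.6,  20.4, 105. ,  -0. ,  54.6,  63.6]), array([-49.7,   6.2, 108.8,  -0. ,  65. ,  52.6])]
180 [array([ -38.6,   20.4,  105. ,    0. ,   54.6, -116.4]), array([ -49.7,    6.2,  108.8,    0. ,   65. , -127.4])]
```

The layout fits to 0.1 mm and the tray corners match the picture. Next: close the fingers, swing over folded and high, and press the rocker with force watched.

```bash
cat >> h.py <<'E'
import json
D=json.load(open("p.json"));A=[180,0,D["yaw"]]
def press(n,zs):
    x,y,_=D["P"][n];f0=np.array(get_obs()["wrist_force"])
    for z in zs:
        move_l([x,y,z],speed=30 if z>46 else 12)
        o=get_obs();f=np.array(o["wrist_force"])-f0
        print(n,z,np.round(o["tcp_pos"],1),"F",np.round(f,1),"t",round(o["t"],2))
        if abs(f[2])>25: break
    wait(.2)
E
python3 - <<'E'
from h import *
grip(0)
goto([140,407,300],[180,0,161])
goto([339,-265,300],A)
x,y,_=D["P"]["rocker"]
goto([x,y,110],A)
print(get_obs()["t"],get_obs()["tcp_pos"],get_obs()["ee_rot"],get_obs()["grip_width"])
move_l([x,y,62])
press("rocker",[52,48,45,44,43.5])
move_l([x,y,90])
save("side","side2");save("top","top2")
a=cv2.imread("pics/side2.png")[190:310,190:350];cv2.imwrite("pics/s2.png",cv2.resize(a,None,fx=5,fy=5,interpolation=cv2.INTER_CUBIC))
E
```

```text
5.975 [ 495.3003309  -305.62485697  111.0486791 ] [ 1.79954422e+02 -6.42269620e-02 -1.21764014e+01] 0.22873069702903395
rocker 52 [ 494.8 -305.3   51.9] F [ 0.5  0.3 -0.7] t 6.92
rocker 48 [ 495.1 -305.6   48.1] F [1.2 0.7 0.5] t 7.21
rocker 45 [ 495.3 -305.7   45.3] F [1.  0.5 1.3] t 7.61
rocker 44 [ 495.2 -305.7   44.2] F [ 1.2 -0.3  2.4] t 7.86
rocker 43.5 [ 495.2 -305.7   43.8] F [ 2.5 -0.8  2.1] t 8.11
```

View pics/s2.png

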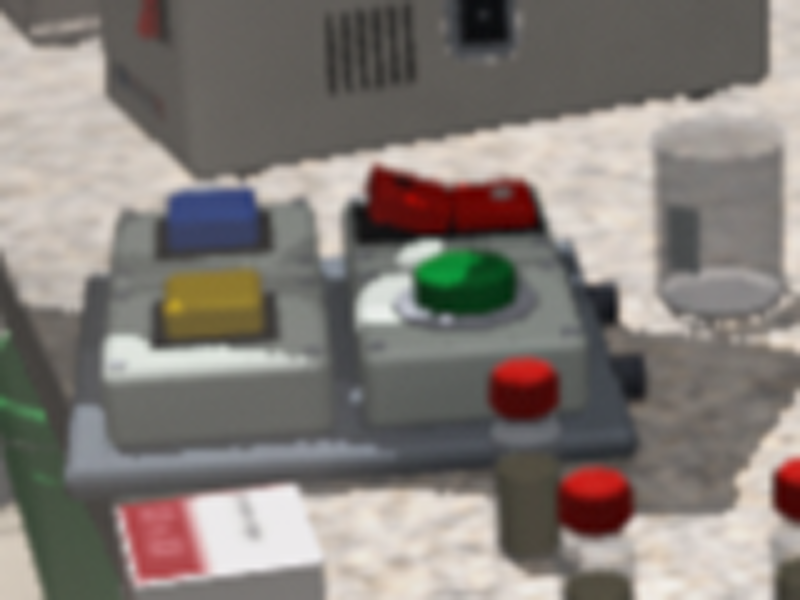

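The rocker is on: in the crop its far half at (495,205) lies level and its near half is raised. Blue, yellow and green are up, and the beaker and vial are untouched. Next is yellow, then a check, since TCP readings ran about 0.3 mm high under load.

Run:
```python
from h import *
x,y,_=D["P"]["yellow"]
move_l([x,y,90]);move_l([x,y,54],speed=80)
press("yellow",[49,47,45,43,42,41,40.5])
move_l([x,y,90])
save("side","side3")
a=cv2.imread("pics/side3.png")[190:310,190:350];cv2.imwrite("pics/s3.png",cv2.resize(a,None,fx=5,fy=5,interpolation=cv2.INTER_CUBIC))
```

```text
yellow 49 [ 395.6 -357.6   49.1] F [0.7 0.3 0.3] t 10.68
yellow 47 [ 395.8 -357.8   47.2] F [0.8 0.9 1.6] t 10.93
yellow 45 [ 395.8 -357.9   45.2] F [-0.5  0.8  2.8] t 11.25
yellow 43 [ 395.8 -357.9   43. ] F [ 0.5 -0.5  1.6] t 11.57
yellow 42 [ 395.7 -357.8   42. ] F [ 1.2 -0.4  2.4] t 11.82
yellow 41 [ 395.7 -357.8   41.1] F [ 1.1 -0.1  2.7] t 12.07
yellow 40.5 [ 395.7 -357.8   41. ] F [-0.6  1.4  6.1] t 12.32
```

View pics/s3.png

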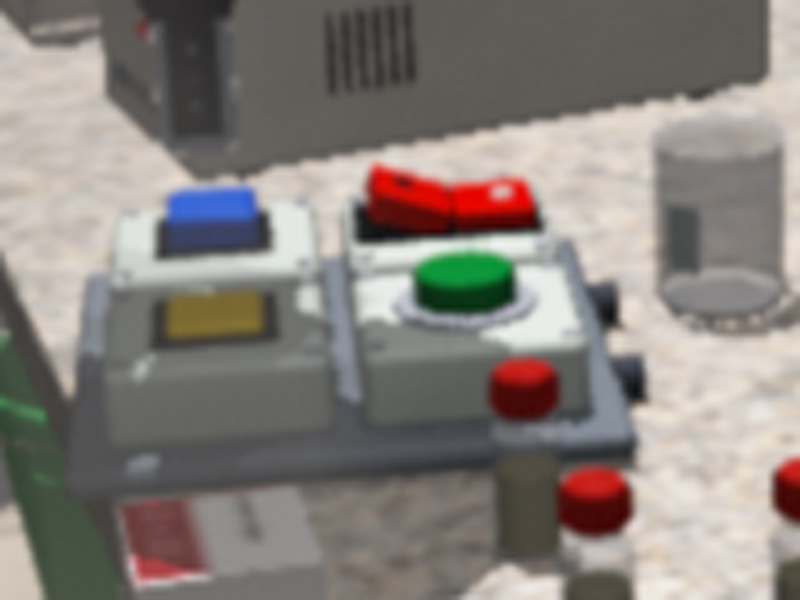

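The yellow key at (215,315) is now low and latched, the rocker is still on, and blue and green are up. The force rise to 6 N marks the bottom stop. Green next.

Run:
```python
from h import *
x,y,_=D["P"]["green"]
move_l([x,y,90]);move_l([x,y,54],speed=80)
press("green",[49,47,45,43,41.5,40.8])
wait(.2)
move_l([x,y,130]);wait(.3)
save("side","side4")
a=cv2.imread("pics/side4.png")[190:310,190:350];cv2.imwrite("pics/s4.png",cv2.resize(a,None,fx=5,fy=5,interpolation=cv2.INTER_CUBIC))
print(get_obs()["t"])
```

```text
green 49 [ 466.  -372.8   49. ] F [-1.2 -0.7  0.5] t 14.6
green 47 [ 466.4 -373.2   47.5] F [ 0.4 -0.3  2.8] t 14.85
green 45 [ 466.4 -373.2   45.4] F [ 0.3 -0.8  2.8] t 15.17
green 43 [ 466.4 -373.2   43.4] F [-0.3 -0.4  5.8] t 15.48
green 41.5 [ 466.4 -373.2   41.8] F [ 0.6 -1.1  4.9] t 15.76
green 40.8 [ 466.3 -373.2   41.1] F [ 1.4 -2.3  5.5] t 16.01
17.5
```

View pics/s4.png

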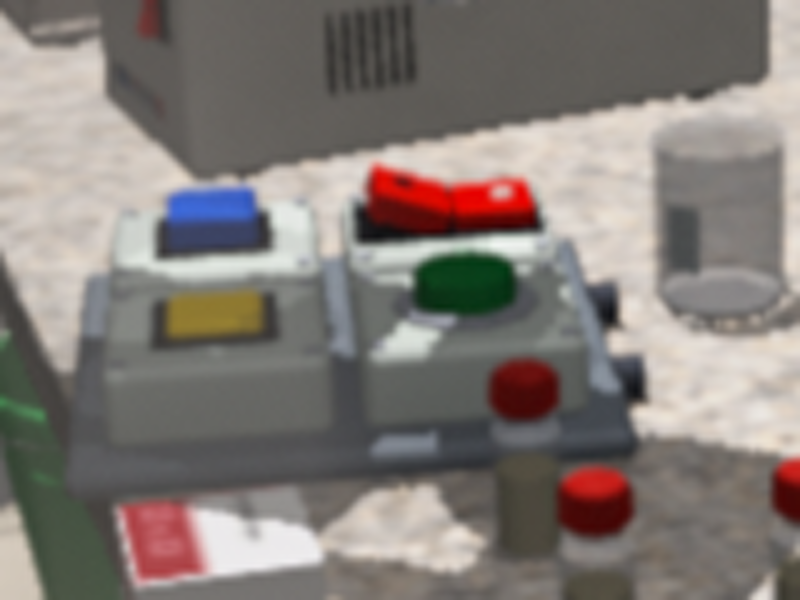

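Green at (465,280) has sprung back, yellow is in, the rocker is on and blue is up. The loose things haven't moved, and the arm is clear.

```bash
python3 -c "
from station import *
print(sign_off())"
```

```text
the job is handed in; nothing more can be done
None
```

The job is handed in (no verdict was returned): the last picture shows the rocker on, the yellow key latched in, the green button pressed and sprung back, the blue key up, and the vial, beaker and carton where they were, at about 17.5 s of the 38 s allowed.

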